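# Press the squat canister's lid shut

### The job

The lid of the squat, wide steel canister has been left ajar. With your fingertips, gently press on the domed thumb pad in the middle of that lid until the lid is fully shut, without lifting or shoving the canister, then draw the hand away. Leave everything else as it is, also the tall canister, whose lid is to stay open.

Things in the scene. Friction and masses are not known exactly. Their poses are not given: they have to be found in the camera images.
- squat_canister: The squat steel canister to be closed: open can 110 mm in diameter, 70 mm high, about 0.8 kg with its lid. Its origin is the centre of its underside, z up; its own -x side is the front (where the lid's tab is), +x the hinge side. Loose.
- squat_lid (a joint): Opening angle of the squat canister's lid in rad: 0 fully shut (hard stop), larger is more open; starts at 0.35 to 0.75. Flat steel disc 114 mm in diameter, 6 mm thick, with a front tab 26 mm wide, 14 mm long. The hinge axis runs along the can's y, 59 mm behind (+x) the can's axis, at rim height. Stiff hinge: the lid stays at any angle; pressing near its middle takes under 3 N.
- squat_thumb_pad: Low round plastic dome in the middle of the squat canister's lid, 40 mm in diameter, 6 mm high, fixed to the lid and moving with it; the place to press. Origin at the centre of its flat underside, on the lid's upper face, 59 mm from the hinge; z is the lid's outward normal. With the lid shut it is on the can's axis, 77 mm above the can's underside, so its top is at 83 mm.
- tall_canister: The tall, narrow steel canister that must be left open: 80 mm in diameter, 130 mm high, with the same kind of lid and pad, held open by its stiff hinge. Its origin is the centre of its underside, z up; its own -x side is the front (where the lid's tab is), +x the hinge side. Loose.
- tall_lid_front (a point): Front end of the tall canister's lid tab, on the lid's upper face, 96 mm from the lid's hinge.
- spray_bottle: Clear spray bottle with a white trigger head, 70 mm in diameter, 210 mm tall; origin at the centre of its underside. Loose, to be left alone.
- paddle: Small flat wooden paddle lying flat, 245 mm long, blade 55 mm wide, 10 mm thick; origin on its underside where the handle meets the blade, blade towards its own +x. Loose, to be left alone.
- basin: Round green plastic basin, 260 mm across the rim, 100 mm high; origin at the centre of its underside. Loose, to be left alone.
There are look-alikes about, which are no part of the job. Leave any blue or purple look-alike of the squat_canister alone.

How it is judged:
By the outcome, as a careful person would: the job done as asked, in the order asked, and still so for the second after the job is handed in, with the robot touching nothing.
It also fails if it takes over 29 s, if anything falls off the work surface, if the arm or the gripper's body presses on something with over 40 N, if the wrist force passes 120 N, or if a joint passes its speed limit or range.

### The arm

A 6-joint arm with a two-finger parallel gripper is mounted at the origin on the work surface. World frame = base frame: x ahead of the robot, y to its left, z up, the work surface at z = 0. Lengths are in m, angles in rad, forces in N, time in s.
With the tool pointing down it reaches from about 0.3 to 0.775 m from the base axis. Payload 14.6 kg.
Tool frame: the origin (TCP) lies on the centre line of the jaws, within the pads' length; the fingertips stand 17 mm ahead of it and the grasp point (between the pads) lies 2 mm behind it; z points along the fingers, x is the direction in which the jaws open and shut, and the axes are right-handed (so a half turn about z gives the same grasp; the last joint's range is limited). The gripper opens to 94 mm and grips with 3 to 60 N. Pads are 16 mm wide; open, the fingers measure 119 mm over their backs; the gripper's body (75 mm by 177 mm) begins 78 mm behind the grasp point.
Start: joints at [-1.308, 0.3, 1.521, -0, 1.321, -0.067], TCP at [0.178, -0.52, 0.222] pointing down, gripper open.
Joint ranges: [-3.03, 3.03], [-0.79, 2.21], [0.23, 2.52], [-1.04, 4.18], [0, 3.07], [-2.55, 2.55]. Speed limits (rad/s): [2.22, 2.22, 2.57, 3.14, 3.14, 3.14].

### API

Orientations are given as [roll, pitch, yaw] about the fixed x, y, z axes, in that order (R = Rz(yaw) Ry(pitch) Rx(roll)).
In Python, from station import ctrl gives the robot as it stands. The module is installed in compiled form; this text tells all that it offers.
- The arm moves only by the tool drive_tool, never from a script. Its argument "increments" is a list of rows, each a list of 3 entries, a list of its own where there are three numbers: the turn, a rotation vector about the tool's x, y, z in degrees, then the shift along the tool's x, y, z in mm, then the opening, from 0 (shut) to 1 (fully open). In form: [[[ax, ay, az], [dx, dy, dz], hand], ...]. A call has 1 to 20 rows; each row shifts and turns the commanded pose from where the row before left it, along the tool's axes as they then stand; what a row does not reach is not made up. A row lasts 1/8 s, in which the tool goes at most 62.5 mm and 10.7 degrees, less where a joint would pass 70% of its speed; a pose out of reach is approached as far as the arm can. A call with a gripper value outside its range is refused whole. The fingers move at their own pace and stop on an object; "squeeze" is the grip in N (left out, the last holds). Time passes only in rows, so rows that do not move let the fingers close. It gives the time, the measured TCP pose, the force and the opening at its end, in the units of the state.
- ctrl.get_obs(): the state, without advancing time (a new reading comes with each control period).
- ctrl.camera(name): name is "side" or "top"; returns the picture (480x640x3 uint8, red, green, blue); there is no depth.
- ctrl.calibration(name): a dict with "fx", "fy", "cx", "cy" (pixels), "k1" (the pictures are not rectified: a ray, as slopes to the right and down, at radius r is drawn at 1 + k1 r^2 times it, then the intrinsics apply), "rvec" (rotation vector, rad) and "tvec" (3), from world to camera coordinates, as OpenCV has them. Camera axes: x right, y down, z forward; pixel columns grow to the right and rows downward; lengths in m; the calibration is good to about 2 mm. A picture is of the moment at which its call begins. calibration takes no time and is no camera call.
- ctrl.hand_in(): hands the job in, once; it reports no verdict.
The state is a dict: "time_s": time; "qpos": joint angles; "joint_vel": joint speeds; "tau": joint torques, N m; "ee_pos": TCP position; "eef_rot": TCP orientation; "force": force on the tool from outside, world axes, zero at the start; "moment": the same for the moment, N m; "grip_width": finger opening in m.
Only numpy, scipy, OpenCV 4.12 (cv2) and the standard library are available. Lean on these libraries where they do the work, as an engineer would, in place of code of your own. Each camera call takes 0.05 s, during which the arm holds its last target.

## Working session

There is one attempt and no reset: what is moved stays moved. The work goes in short steps, Python scripts to look and compute and a tool call to move; the robot and the scene stay as the last step left them, time stands still between calls to the robot, and variables do not carry over. Pictures are saved under pics/ and viewed, and the job is handed in when it is done.

Besides the shell and the picture viewer there is one more tool, called after "Emit:" as name(argument=value, ...), one argument or row to a line, values as JSON. drive_tool: Moves the arm, as the interface text tells. Its arguments: {"type":"object","properties":{"increments":{"type":"array"},"squeeze":{"type":"number"}},"required":["increments"]}

```bash
mkdir -p pics
cat > h.py <<'E'
import numpy as np, cv2
from station import ctrl
def cam(n):
    c=ctrl.calibration(n); R=cv2.Rodrigues(np.array(c["rvec"],float))[0]; t=np.array(c["tvec"],float).ravel()
    return c,R,t
def ray(n,u,v):
    c,R,t=cam(n)
    x=(u-c["cx"])/c["fx"]; y=(v-c["cy"])/c["fy"]; rd=np.hypot(x,y); r=rd
    for _ in range(30): r=rd/(1+c["k1"]*r*r)
    s=r/rd if rd>0 else 1
    d=R.T@np.array([x*s,y*s,1]); return -R.T@t, d/np.linalg.norm(d)
def onz(n,u,v,z):
    o,d=ray(n,u,v); return o+d*(z-o[2])/d[2]
def proj(n,P):
    c,R,t=cam(n); p=R@np.array(P,float)+t; x,y=p[0]/p[2],p[1]/p[2]; k=1+c["k1"]*(x*x+y*y)
    return np.array([c["fx"]*x*k+c["cx"],c["fy"]*y*k+c["cy"]])
def tri(a,b):
    o1,d1=ray(*a);o2,d2=ray(*b)
    A=np.stack([d1,-d2],1); s=np.linalg.lstsq(A,o2-o1,rcond=None)[0]
    p,q=o1+s[0]*d1,o2+s[1]*d2; return (p+q)/2,np.linalg.norm(p-q)
E
python3 - <<'E'
from h import *
for n in("side","top"):
    cv2.imwrite(f"pics/{n}0.png",ctrl.camera(n)[:,:,::-1]); print(n,ray(n,320,240))
o=ctrl.get_obs();print(o)
E
```

```text
side (array([0.09192288, 0.98855406, 0.91602247]), array([ 0.35545947, -0.69217408, -0.62812706]))
top (array([0.32208785, 0.15416938, 1.21105118]), array([ 0.20244836, -0.02236592, -0.9790375 ]))
{'time_s': 0.1, 'qpos': array([-1.30760222e+00,  3.00383490e-01,  1.52149258e+00, -3.47449301e-05,
        1.32065793e+00, -6.65631228e-02]), 'joint_vel': array([-2.96364803e-04, -6.01617488e-05, -1.28243943e-03,  4.87297199e-04,
       -1.76555004e-03, -1.34506027e-03]), 'tau': array([ 7.82167390e-04, -5.32644117e+01, -3.53283548e+01,  7.08883395e-02,
        2.34798691e-02, -9.07089384e-05]), 'ee_pos': array([ 0.17805409, -0.52017231,  0.22197181]), 'eef_rot': array([-3.14156362e+00,  9.41501718e-04, -1.24103046e+00]), 'force': array([ 0.18869761, -0.93022738,  0.08634402]), 'moment': array([-0.03224339,  0.00418333,  0.00801668]), 'grip_width': 0.09382521203275598}
```

View pics/side0.png

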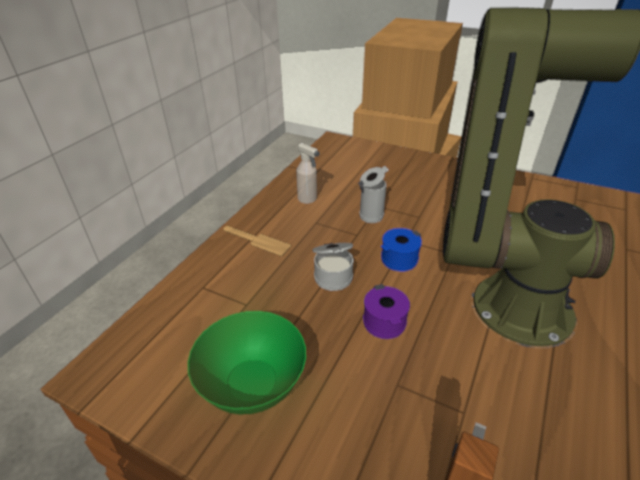

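View pics/top0.png

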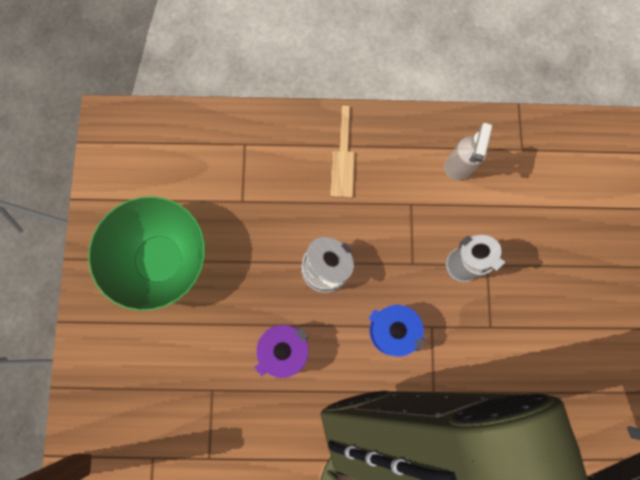

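Candidates (side / top pixel): steel squat (333,265)/(328,264), which is grey, low and ajar; tall steel (373,193)/(478,255); blue (401,249)/(397,330); purple (386,312)/(282,351). I choose the grey squat one and check it in a crop.

Run:
```python
from h import *
a=cv2.imread("pics/side0.png")[225:305,290:390];b=cv2.imread("pics/top0.png")[220:310,280:380]
a=cv2.resize(a,(400,320),interpolation=cv2.INTER_CUBIC);b=cv2.resize(b,(400,360),interpolation=cv2.INTER_CUBIC)
o=np.zeros((360,800,3),np.uint8);o[:320,:400]=a;o[:,400:]=b;cv2.imwrite("pics/crop0.png",o)
```

```text
(no output)
```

View pics/crop0.png

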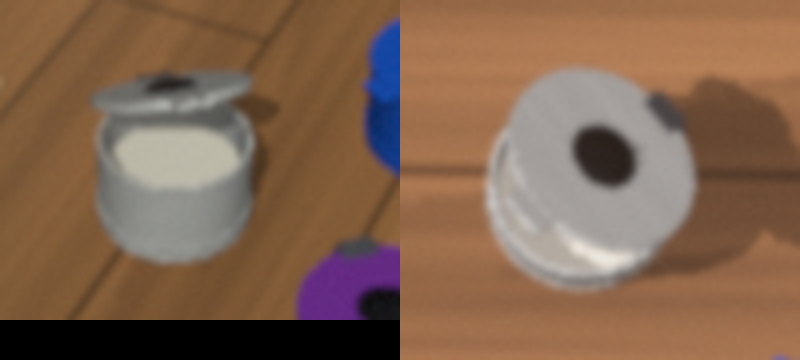

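Confirmed: the grey squat can has its lid ajar. In the top view its pad is at (331,259), the hinge block is at (346,248), and the opening faces lower left. In the side view the pad is at (332,246).

Run:
```python
from h import *
for n,(x0,y0,x1,y1) in dict(side=(310,235,360,265),top=(300,235,360,295)).items():
    im=cv2.imread(f"pics/{n}0.png"); g=im[y0:y1,x0:x1].max(2)
    # dark blob
    m=(g<75).astype(np.uint8)
    k,l,s,c=cv2.connectedComponentsWithStats(m)
    for i in range(1,k):
        if s[i,4]>8: print(n,c[i]+[x0,y0],s[i])
p,e=tri(("side",332.3,246),("top",331.2,258.8)); print("pad",p,e)
h=onz("top",346.3,247.8,.070);print("hinge",h)
# can bottom front from side: left, right wall extents
for z in(.07,): print("rim side L,R",onz("side",314.5,258,z),onz("side",353,258,z))
print("side bottom",onz("side",334,289,0))
print("top lower rim", onz("top",322,291,.07), onz("top",301.5,265,.07))
for nm,s,t in(("blue",(402,239),(398,330)),("purple",(387,302),(282,351)),("tall",(374,178),(481,251))):
    print(nm,tri(("side",*s),("top",*t)))
```

```text
side [331.72727273 245.6969697 ] [17  9 11  4 33]
top [330.58278146 258.47019868] [ 24  17  14  14 151]
pad [0.50834616 0.10359232 0.10497243] 0.0008474095495927993
hinge [0.54069729 0.06764659 0.07      ]
rim side L,R [0.54810243 0.13566415 0.07      ] [0.45050421 0.08752065 0.07      ]
side bottom [0.47504782 0.15916439 0.        ]
top lower rim [0.44086155 0.12243102 0.07      ] [0.49941259 0.16956605 0.07      ]
blue (array([ 0.35451103, -0.04708314,  0.07586653]), np.float64(0.0025147009633227973))
purple (array([0.30631743, 0.20874833, 0.07423201]), np.float64(0.0023170859893998073))
tall (array([ 0.51838483, -0.21800281,  0.14794386]), np.float64(0.0095021736211435))
```

Estimates from the two views agree: can axis at about (0.497, 0.112), hinge towards −45°, lid at about 0.48 rad. A flat vertical fingertip touches the dome within about 4 mm of the can axis at any lid angle, so I'll press straight down there. First I lift clear of the tall lid, with the fingers closing.

Emit:
drive_tool(
  increments=[
    [[0, 0, 0], [-10, 0, -40], 0],
    [[0, 0, 0], [-10, 0, -40], 0],
    [[0, 0, 0], [-10, 0, -40], 0],
    [[0, 0, 0], [-10, 0, -40], 0],
    [[0, 0, 0], [0, 0, 0], 0],
  ],
  squeeze=10,
)

```text
time_s: 0.72
ee_pos: [0.1652, -0.4826, 0.3852]
eef_rot: [3.141, -0.005, -1.241]
force: [0.3, -0.3, 0.2]
grip_width: 0.0472
```

Emit:
drive_tool(
  increments=[
    [[0, 0, -3], [-1, -27, 0], 0],
    [[0, 0, -6], [-2.8, -53.2, 0], 0],
  ],
)

```text
time_s: 0.98
ee_pos: [0.2387, -0.4505, 0.3808]
eef_rot: [3.142, 0.002, -1.084]
force: [0.8, -0.4, -0.2]
grip_width: 0.0273
```

Emit:
drive_tool(
  increments=[
    [[0, 0, -6], [-2.8, -53.2, 0], 0],
    [[0, 0, -6], [-2.8, -53.2, 0], 0],
    [[0, 0, -6], [-2.8, -53.2, 0], 0],
    [[0, 0, -6], [-2.8, -53.2, 0], 0],
    [[0, 0, -6], [-2.8, -53.2, 0], 0],
    [[0, 0, -6], [-2.8, -53.2, 0], 0],
    [[0, 0, -6], [-2.8, -53.2, 0], 0],
    [[0, 0, -6], [-2.8, -53.2, 0], 0],
    [[0, 0, -6], [-2.8, -53.2, 0], 0],
    [[0, 0, -6], [-2.8, -53.2, 0], 0],
    [[0, 0, -6], [-2.8, -53.2, 0], 0],
    [[0, 0, -6], [-2.8, -53.2, 0], 0],
    [[0, 0, -3], [-0.7, -26.7, 0], 0],
    [[0, 0, 0], [0, 0, 0], 0],
    [[0, 0, 0], [0, 0, 0], 0],
  ],
)

```text
time_s: 2.85
ee_pos: [0.4967, 0.1124, 0.3817]
eef_rot: [3.141, 0.001, 0.224]
force: [-0.2, -0.4, 0.4]
grip_width: 0.0004
```

Emit:
drive_tool(
  increments=[
    [[0, 0, 0], [0, 0, 50], 0],
    [[0, 0, 0], [0, 0, 50], 0],
    [[0, 0, 0], [0, 0, 50], 0],
    [[0, 0, 0], [0, 0, 45], 0],
    [[0, 0, 0], [0, 0, 15], 0],
    [[0, 0, 0], [0, 0, 15], 0],
    [[0, 0, 0], [0, 0, 0], 0],
    [[0, 0, 0], [0, 0, 0], 0],
  ],
)

```text
time_s: 3.85
ee_pos: [0.4971, 0.1132, 0.1586]
eef_rot: [3.141, -0.002, 0.225]
force: [0.5, 0.2, 0.6]
grip_width: 0.0006
```

Run:
```python
from h import *
o=[cv2.resize(ctrl.camera(n)[:,:,::-1][y:y+120,x:x+130],(390,360),interpolation=cv2.INTER_CUBIC) for n,x,y in(("side",270,190),("top",265,200))]
cv2.imwrite("pics/c1.png",np.hstack(o)); print(ctrl.get_obs()["force"],ctrl.get_obs()["ee_pos"])
```

```text
[-0.46501631  0.42317168 -0.28168641] [0.49699399 0.11323039 0.1584509 ]
```

View pics/c1.png

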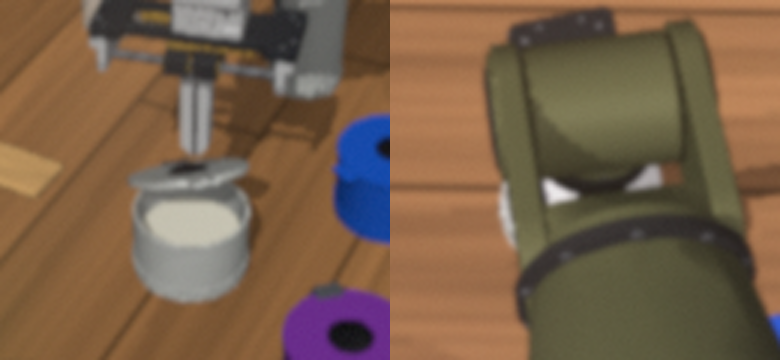

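The closed fingertips (crop 195,155) are right above the dark pad (188,168). Now I press slowly.

Emit:
drive_tool(
  increments=[
    [[0, 0, 0], [0, 0, 5], 0],
    [[0, 0, 0], [0, 0, 5], 0],
    [[0, 0, 0], [0, 0, 5], 0],
    [[0, 0, 0], [0, 0, 4], 0],
    [[0, 0, 0], [0, 0, 3], 0],
    [[0, 0, 0], [0, 0, 3], 0],
    [[0, 0, 0], [0, 0, 3], 0],
    [[0, 0, 0], [0, 0, 3], 0],
  ],
)

```text
time_s: 4.95
ee_pos: [0.4965, 0.1132, 0.1263]
eef_rot: [-3.141, -0.0, 0.225]
force: [-0.8, 0.2, 2.5]
grip_width: 0.0005
```

Emit:
drive_tool(
  increments=[
    [[0, 0, 0], [0, 0, 3], 0],
    [[0, 0, 0], [0, 0, 3], 0],
    [[0, 0, 0], [0, 0, 3], 0],
    [[0, 0, 0], [0, 0, 3], 0],
    [[0, 0, 0], [0, 0, 2], 0],
    [[0, 0, 0], [0, 0, 2], 0],
  ],
)

```text
time_s: 5.7
ee_pos: [0.4966, 0.1131, 0.1103]
eef_rot: [3.142, -0.0, 0.225]
force: [-0.2, 0.7, 1.5]
grip_width: 0.0004
```

Emit:
drive_tool(
  increments=[
    [[0, 0, 0], [0, 0, 2], 0],
    [[0, 0, 0], [0, 0, 2], 0],
    [[0, 0, 0], [0, 0, 2], 0],
    [[0, 0, 0], [0, 0, 1], 0],
    [[0, 0, 0], [0, 0, 1], 0],
    [[0, 0, 0], [0, 0, 0], 0],
  ],
)

```text
time_s: 6.45
ee_pos: [0.4966, 0.1131, 0.1024]
eef_rot: [3.142, -0.0, 0.225]
force: [0.5, -0.4, 0.7]
grip_width: 0.0004
```

Emit:
drive_tool(
  increments=[
    [[0, 0, 0], [0, 0, 1], 0],
    [[0, 0, 0], [0, 0, 0], 0],
  ],
)

```text
time_s: 6.7
ee_pos: [0.4966, 0.1131, 0.1014]
eef_rot: [3.142, 0.0, 0.225]
force: [-0.4, 0.3, 0.4]
grip_width: 0.0004
```

Emit:
drive_tool(
  increments=[
    [[0, 0, 0], [0, 0, 1], 0],
    [[0, 0, 0], [0, 0, 0], 0],
  ],
)

```text
time_s: 6.95
ee_pos: [0.4965, 0.1131, 0.1003]
eef_rot: [3.142, 0.0, 0.225]
force: [0.3, 0.2, 0.3]
grip_width: 0.0006
```

Emit:
drive_tool(
  increments=[
    [[0, 0, 0], [0, 0, 0.5], 0],
    [[0, 0, 0], [0, 0, 0], 0],
  ],
)

```text
time_s: 7.2
ee_pos: [0.4966, 0.1131, 0.1002]
eef_rot: [3.142, -0.0, 0.225]
force: [-1.7, -0.3, 4.6]
grip_width: -0.0001
```

Emit:
drive_tool(
  increments=[
    [[0, 0, 0], [0, 0, 0.5], 0],
    [[0, 0, 0], [0, 0, 0], 0],
  ],
)

```text
time_s: 7.45
ee_pos: [0.4967, 0.1132, 0.1]
eef_rot: [3.142, -0.0, 0.225]
force: [-3.5, -1.2, 9.1]
grip_width: 0.0007
```

Emit:
drive_tool(
  increments=[
    [[0, 0, 0], [0, 0, 0.5], 0],
    [[0, 0, 0], [0, 0, 0], 0],
  ],
)

```text
time_s: 7.7
ee_pos: [0.4967, 0.1132, 0.0999]
eef_rot: [3.142, -0.001, 0.225]
force: [-6.6, -0.2, 14.5]
grip_width: 0.0008
```

There is a firm stop at tip height 0.083 m, exactly the shut height. Now I withdraw straight up, then swing a little aside for a clear view.

Emit:
drive_tool(
  increments=[
    [[0, 0, 0], [0, 0, -1], 0],
    [[0, 0, 0], [0, 0, -2], 0],
    [[0, 0, 0], [0, 0, -8], 0],
    [[0, 0, 0], [0, 0, -25], 0],
    [[0, 0, 0], [0, 0, -50], 0],
    [[0, 0, 0], [0, 0, -50], 0],
    [[0, 0, 0], [0, 0, -50], 0],
    [[0, 0, 0], [0, 0, -50], 0],
    [[0, 0, 0], [0, 0, -40], 0],
    [[0, 0, -6], [-2.8, -53.2, 0], 0],
    [[0, 0, -6], [-2.8, -53.2, 0], 0],
    [[0, 0, -6], [-2.8, -53.2, 0], 0],
    [[0, 0, -6], [-2.8, -53.2, 0], 0],
    [[0, 0, -6], [-2.8, -53.2, 0], 0],
    [[0, 0, 0], [0, 0, 0], 0],
    [[0, 0, 0], [0, 0, 0], 0],
  ],
)

```text
time_s: 9.7
ee_pos: [0.3734, 0.3456, 0.3752]
eef_rot: [3.141, -0.0, 0.748]
force: [-0.3, -0.1, -0.2]
grip_width: 0.0007
```

Run:
```python
from h import *
I={n:ctrl.camera(n)[:,:,::-1] for n in("side","top")}
for n in I: cv2.imwrite(f"pics/{n}2.png",I[n])
o=[cv2.resize(I[n][y:y+120,x:x+130],(390,360),interpolation=cv2.INTER_CUBIC) for n,x,y in(("side",270,190),("top",265,200))]
cv2.imwrite("pics/c2.png",np.hstack(o)); print(ctrl.get_obs()["force"],ctrl.get_obs()["ee_pos"],ctrl.get_obs()["time_s"])
```

```text
[-0.0929257  -0.00042445 -0.13915778] [0.3739431  0.34515876 0.3750685 ] 9.8
```

View pics/c2.png

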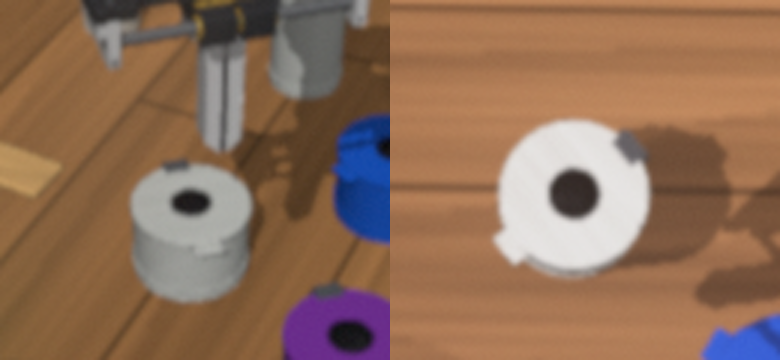

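View pics/side2.png

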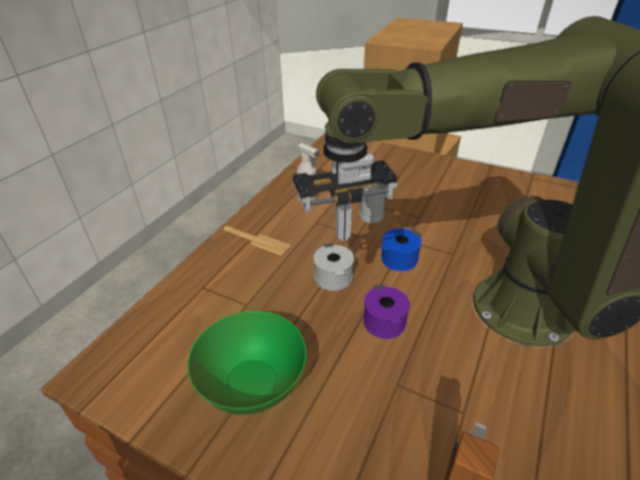

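The side crop shows the lid lying level on the can with its front tab at (212,245). In the full view the can is still at (333,268). I'll check the pad height, the can's shift and the tall canister in the top picture.

Run:
```python
from h import *
for n,(x0,y0,x1,y1) in dict(side=(318,245,350,270),top=(435,215,520,300)).items():
  pass
C={}
for n,(x0,y0,x1,y1) in dict(side=(322,250,346,266),top=(310,245,365,285)).items():
    g=cv2.imread(f"pics/{n}2.png")[y0:y1,x0:x1].max(2); m=(g<75).astype(np.uint8)
    k,l,s,c=cv2.connectedComponentsWithStats(m); i=1+s[1:,4].argmax(); C[n]=c[i]+[x0,y0]
print(C,tri(("side",*C["side"]),("top",*C["top"])))
a=cv2.imread("pics/top0.png").astype(int);b=cv2.imread("pics/top2.png").astype(int)
d=abs(a-b).max(2)
for nm,(x0,y0,x1,y1) in dict(tall=(440,225,510,285),spray=(440,120,500,185),paddle=(325,100,360,200),blue=(365,300,430,360),purple=(250,320,312,380),basin=(85,190,210,315)).items(): print(nm,(d[y0:y1,x0:x1]>40).sum())
cv2.imwrite("pics/cmp.png",cv2.resize(np.hstack([a[:,:,:],b])[100:390].astype(np.uint8),(800,181)))
# can bottom front edge, before/after, side
for f in("0","2"):
    im=cv2.imread(f"pics/side{f}.png")[270:300,334].astype(int); sat=im.max(1)-im.min(1); print(270+np.where(sat>40)[0][0])
```

```text
{'side': array([333.28358209, 257.04477612]), 'top': array([325.92207792, 264.08441558])} (array([0.50058813, 0.11397426, 0.07518859]), np.float64(0.0018510248936151937))
tall 778
spray 0
paddle 0
blue 407
purple 262
basin 5087
291
291
```

View pics/top2.png

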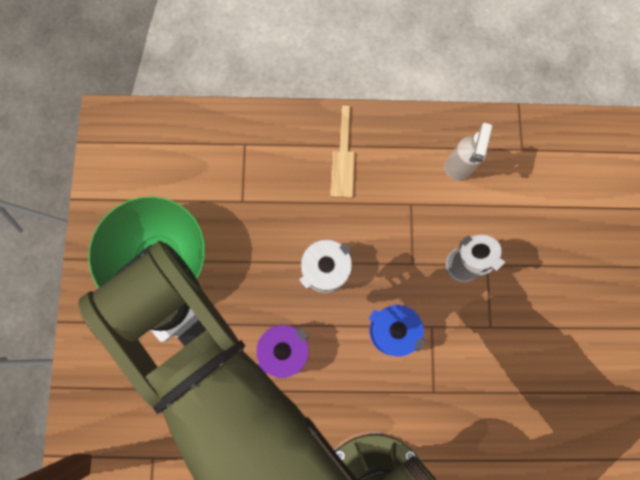

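The squat lid is flush and the can has not moved: its bottom edge is at side row 291 both before and after. The tall lid is still open at (481,251). The pixel differences around the tall, blue and purple cans and the basin look like arm shadow or the arm blocking the view. The arm is touching nothing.

```bash
python3 -c "
from station import ctrl
print(ctrl.hand_in())"
```

```text
the job is handed in; nothing more can be done
None
```

I pressed the squat steel canister's lid shut with the closed fingertips, straight down on the thumb pad. I then lifted the hand away, swung it aside and handed the job in at about 10 s.

**Lid shut:** the fingertips met a firm stop at 83 mm, the height given for the shut lid. The push was about 2.5 N on the way down and 14.5 N at the stop, plus about 6.6 N sideways there. The pictures afterwards show the lid lying flat.

**Canister not moved:** its bottom edge sits in the same image row before and after.

**Other things:** the tall canister's lid is still open, and the spray bottle and paddle show no pixel change. The areas around the tall, blue and purple canisters and the basin did differ between pictures. I put that down to the arm's shadow and the arm itself in view, since all four look to be in place.

**One check was off:** the pad's height from the two cameras came out at 75 mm, below the 77–83 mm expected. The two camera rays missed each other by 1.9 mm and calibration is good to about 2 mm, so I relied on the force stop and the pictures.

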